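Start the brush steriliser under its push-latch cover

TASK

Start the brush steriliser on the wig-maker's bench: press the closed cover on its top so that it pops open, press the larger of the two round keys underneath all the way down, and then push the cover down again until it latches shut. Only touch and press: grip and lift nothing, do not press the small key, and leave the things standing around the steriliser where they are.

Things in the scene. Friction and masses are not known exactly. Their poses are not given: they have to be found in the camera images.
- unit: the steriliser, a fixed white box 215 (x) by 255 (y) by 100 mm high. Origin on the table below the middle of its well; x points from its front (robot side) to its back, z up; it spans x -100..115, y -170..85 mm. The well in its flat top (x -67..67, y -62..62 mm, floor 62 mm above the table) holds two keys; the shut cover fills the well's mouth, flush with the top
- lid (a joint): cover angle, rad: 0 to 0.015 latched, level, 1.15 sprung open, -0.1 pressed in to its stop. Push-push latch: from shut, pressed to the stop and let go, it swings open by itself in about 1.5 s; from open, pushed down past level to the stop and let go, it stays near 0; one more press pops it again. A press short of -0.09 may change nothing. It takes 3 to 5 N at the disc, more only at the stop
- lid_press (a point): where to press: a dark disc midway across the cover's outer face, 104 mm from the hinge line, 22 mm from the free (front) edge. It moves with the cover; its z axis is the face's outward normal. The cover is a grey plate 126 mm (from hinge to free edge) by 118 mm by 6 mm; its front edge rises as it opens
- lid_hinge (a point): middle of the cover's hinge line, 97 mm above the table, at x +64 mm of the unit; the hinge line runs along the unit's y and the cover's outer face lies 3 mm above this point when shut
- start_key_top (a point): centre of the top of the larger key, a round metal push key 34 mm across on a black base 50 mm across, in the well under the cover, 35 mm in front of the unit's origin and 29 mm to its left or right (varies). When up, its top is 80 mm above the table, 20 mm below the unit's top
- start_key (a joint): travel of the larger key, m: 0 up, 0.006 fully down (about 5 N); it springs back
- lamp_key_top (a point): centre of the top of the small key, 18 mm across on a black base 34 mm across, on the other side of the well at the same height: not to be pressed
- lamp_key (a joint): travel of the small key, m: 0 up, 0.006 fully down
- spool: bystander: wooden thread spool, 32 mm across, 40 mm high, standing on the right (-y) part of the steriliser's top; origin at its foot
- pin_jar: bystander: glass jar, 56 mm across, 60 mm high, in front of the steriliser; origin at its foot
- brush: bystander: flat brush with a wooden handle, 190 mm long, lying to the right of the steriliser
- comb: bystander: black comb 160 mm long, lying to the left of the steriliser
- tape: bystander: roll of paper tape, 80 mm across, 22 mm high, behind the steriliser on the left; origin at its foot
- spray: bystander: bottle 52 mm across, 140 mm high, behind the steriliser on the right; origin at its foot
- cup: bystander: white cup, 72 mm across, 70 mm high, in front of the steriliser on the right; origin at its foot

How it is judged (in metres and radians):
On the way, in this order (a step that is already met when the one before it is completed fails the run):
1. the shut cover is pressed in (value of joint lid below -0.055 rad).
2. the cover has popped open (value of joint lid above 1 rad), for 0.2 s.
3. the larger key is pressed down with the cover open (value of joint start_key above 0.0045 m and value of joint lid above 0.7 rad).
4. the cover is pushed down past level (value of joint lid below -0.055 rad).
At the end, for the whole second after the job is handed in: The cover is latched shut by itself (within 0.03 rad of level), both keys are up, and no bystander has moved more than 30 mm (value of joint lid between -0.03 and 0.03 rad and value of joint each of start_key, lamp_key below 0.002 m and distance of each of spool, pin_jar, brush, comb, tape, spray, cup from where it was at the start of the episode below 0.03 m); the robot touches nothing.
It fails at once if the small key is pressed (value of joint lamp_key above 0.003 m).
It fails at once if a bystander is lifted, carried or knocked away (moved more than 30 mm) (not (distance of each of spool, pin_jar, brush, comb, tape, spray, cup from where it was at the start of the episode below 0.03 m)).
It also fails if it takes over 54 s, if anything falls off the work surface, if the arm or the gripper's body presses on something with over 40 N, if the wrist force passes 120 N, or if a joint passes its speed limit or range.

ROBOT

A 6-joint arm with a two-finger parallel gripper is mounted at the origin on the work surface. World frame = base frame: x ahead of the robot, y to its left, z up, the work surface at z = 0. Lengths are in m, angles in degrees, forces in N, time in s.
With the tool pointing down it reaches from about 0.4 to 0.825 m from the base axis. Payload 7 kg.
Tool frame: the origin (TCP) lies midway between the tips of the shut fingers; the grasp point (between the pads) lies 19 mm behind it; z points along the fingers, y is the line along which they close (so a half turn about z gives the same grasp; the last joint's range is limited). The gripper opens to 88 mm and grips with 3 to 60 N. Pads are 19 mm wide; open, the fingers measure 130 mm over their backs; the gripper's body (78 mm by 193 mm) begins 47 mm behind the grasp point.
Start: joints at [89.502, 20.546, 0.682, 0, -70.136, -16.507], TCP at [0.197, 0.645, 0.227] pointing down, gripper open.
Joint ranges: [-176.03, 176.03], [-82.01, 121.73], [-58.28, 71.71], [-173.87, 95.51], [-174.79, -0.11], [-173.66, 173.66]. Speed limits (degrees/s): [136.94, 136.94, 172.46, 180, 180, 180].

INTERFACE

Orientations are given as [roll, pitch, yaw] about the fixed x, y, z axes, in that order (R = Rz(yaw) Ry(pitch) Rx(roll)).
In Python, from plant import telemetry, viewer, workorder gives the robot as it stands. The module is installed in compiled form; this text tells all that it offers.
- The arm moves only by the tool carry_out, never from a script. Its argument "rows" is a list of rows, each a list of 6 numbers: the shift along the tool's x, y, z in m, then the turn, a rotation vector about the tool's x, y, z in rad. In form: [[tx, ty, tz, ax, ay, az], ...]. A call has 1 to 8 rows; each row is the pose to reach, as a shift and turn from the pose commanded when the call began, along the tool's axes at that moment; what a row does not reach only later rows make up. A row lasts 1/8 s, in which the tool goes at most 62.5 mm and 10.7 degrees, less where a joint would pass 70% of its speed; a pose out of reach is approached as far as the arm can. A call with a gripper value outside its range is refused whole. "grip" is the gripper's target within -1 to 1 (fully open at 1, half-way at 0, shut at -1), set as the call begins (left out, the last holds). The fingers move at their own pace and stop on an object; the grip force is fixed at half the most. Time passes only in rows, so rows that repeat a pose let the fingers close. It gives the time, the measured TCP pose, the force, the opening and the grip force at its end, in the units of the state.
- telemetry.get_obs(): the state, without advancing time (a new reading comes with each control period).
- viewer.snapshot(name): name is "side" or "top"; returns the picture (384x512x3 uint8, red, green, blue); there is no depth.
- viewer.camera_info(name): a dict with "intrinsics" (3x3 intrinsics, pixels), "extrinsics" (4x4, takes a point from camera to world coordinates). Camera axes: x right, y down, z forward; pixel columns grow to the right and rows downward; lengths in m; the calibration is good to about 2 mm. A picture is of the moment at which its call begins. camera_info takes no time and is no camera call.
- workorder.close_job(): hands the job in; it is judged then, once.
The state is a dict: "clock": time; "joint_pos": joint angles; "qvel": joint speeds; "tau": joint torques, N m; "tool_pos": TCP position; "orientation": TCP orientation; "force": force on the tool from outside, world axes, zero at the start; "moment": the same for the moment, N m; "opening": finger opening in m; "gripper_force": force on a finger pad.
Only numpy, scipy, OpenCV 4.12 (cv2) and the standard library are available. Lean on these libraries where they do the work, as an engineer would, in place of code of your own. Each camera call takes 0.05 s, during which the arm holds its last target. There are 200 camera calls.

## Working session

There is one attempt and no reset: what is moved stays moved. The work goes in short steps, Python scripts to look and compute and a tool call to move; the robot and the scene stay as the last step left them, time stands still between calls to the robot, and variables do not carry over. Pictures are saved under pics/ and viewed, at most 10 in all, crops included, and the job is handed in when it is done.

Besides the shell and the picture viewer there is one more tool, called after ">>>" as name(argument=value, ...) on one line, values as JSON. carry_out: Moves the arm, as the interface text tells. Its arguments: {"type":"object","properties":{"rows":{"type":"array"},"grip":{"type":"number"}},"required":["rows"]}

```bash
mkdir -p pics; python3 - <<'E'
from plant import telemetry, viewer
import cv2
o=telemetry.get_obs(); print(o)
for n in("top","side"):
    i=viewer.snapshot(n); cv2.imwrite(f"pics/{n}0.png",i[:,:,::-1]); c=viewer.camera_info(n); print(n,c)
E
```

```text
{'clock': 0.0, 'joint_pos': array([ 8.95050925e+01,  2.05917658e+01,  6.35009594e-01, -2.01439636e-02,
       -7.01367418e+01, -1.65083383e+01]), 'qvel': array([-0.02059583,  0.08833477, -0.00127771,  0.03491905,  0.07674066,
        0.08244404]), 'tau': array([-1.34668764e-03, -5.82711196e+01,  2.93064219e+01,  6.99761957e+00,
        7.26358965e-03, -1.56433121e-04]), 'tool_pos': array([0.19725388, 0.64502839, 0.22562828]), 'orientation': array([ 1.79904975e+02, -8.41440768e-03, -1.70100987e+01]), 'force': array([-0.04876332, -0.00385641, -0.88077623]), 'moment': array([-0.04627501, -0.00496641, -0.00241773]), 'gripper_force': 0.0, 'opening': 0.08742723016854281}
top {'intrinsics': array([[358.61038141,   0.        , 251.54272893],
       [  0.        , 358.61038141, 193.22945449],
       [  0.        ,   0.        ,   1.        ]]), 'extrinsics': array([[-0.02605648, -0.9980304 ,  0.05706469,  0.5219322 ],
       [-0.99965711,  0.02586581, -0.00407757,  0.06361955],
       [ 0.00259352, -0.05715137, -0.99836216,  0.93182255],
       [ 0.        ,  0.        ,  0.        ,  1.        ]])}
side {'intrinsics': array([[359.94722765,   0.        , 249.61219754],
       [  0.        , 359.94722765, 191.36984925],
       [  0.        ,   0.        ,   1.        ]]), 'extrinsics': array([[-0.87357438, -0.31834287,  0.36813805,  0.30025515],
       [-0.48659162,  0.58654541, -0.64745122,  0.48892845],
       [-0.00981821, -0.74472968, -0.66729401,  0.55024011],
       [ 0.        ,  0.        ,  0.        ,  1.        ]])}
```

View pics/top0.png

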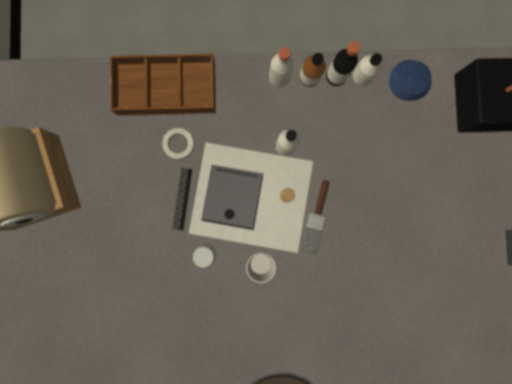

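View pics/side0.png

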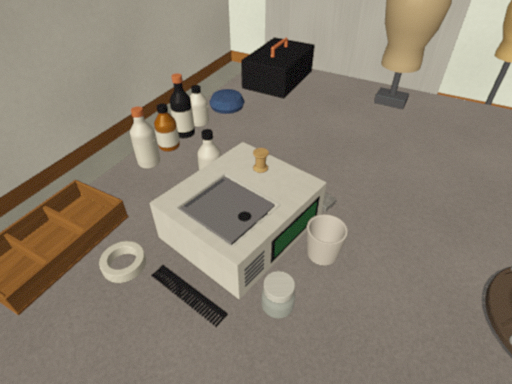

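The top view shows the unit's top with corners near (206,144), (312,160), (298,251) and (190,235), the grey cover around (232,197), and the disc at about (230,214). In the side view the disc is at about (245,216). The arm is out of both views.

```bash
cat > h.py <<'E'
import cv2, numpy as np
from plant import telemetry, viewer
def ray(n,px):
    c=viewer.camera_info(n); T=c["extrinsics"]; px=np.asarray(px,float).reshape(-1,2)
    d=np.linalg.solve(c["intrinsics"],np.c_[px,np.ones(len(px))].T)
    return T[:3,3],(T[:3,:3]@d).T
def plane(n,px,z):
    o,d=ray(n,px); return o+d*((z-o[2])/d[:,2])[:,None]
def proj(n,P):
    c=viewer.camera_info(n); T=np.linalg.inv(c["extrinsics"])
    q=c["intrinsics"]@(T[:3,:3]@np.atleast_2d(P).T+T[:3,3:]); return (q[:2]/q[2]).T
def blob(mask,near):
    cs,_=cv2.findContours(mask.astype(np.uint8),cv2.RETR_EXTERNAL,cv2.CHAIN_APPROX_NONE)
    cs=[c for c in cs if cv2.contourArea(c)>4 and cv2.pointPolygonTest(c,near,True)>-6]
    return max(cs,key=cv2.contourArea)
def cen(c):
    m=cv2.moments(c); return np.array([m["m10"]/m["m00"],m["m01"]/m["m00"]])
E
python3 - <<'E'
from h import *
for n,u,l,d in(("top",(250,157),(245,190),(230,214)),("side",(200,180),(215,200),(245,216))):
    g=cv2.imread(f"pics/{n}0.png"); v=g.max(2)
    print(n,g[u[1],u[0]],g[l[1],l[0]],g[d[1],d[0]])
    disc=blob(v<50,d); print("disc",cen(disc),cv2.contourArea(disc),plane(n,cen(disc),.1))
    if n=="top":
        for nm,m,nr in(("unit",v>150,u),("lid",v<130,l)):
            mm=m.copy(); 
            if nm=="lid": 
                q=np.zeros(v.shape,np.uint8); cv2.fillPoly(q,[box],1); q=cv2.erode(q,np.ones((7,7))); mm&=q>0
            c=blob(mm,nr); r=cv2.minAreaRect(c); box=cv2.boxPoints(r).astype(int)
            P=plane(n,cv2.boxPoints(r),.1); print(nm,r,P[:,:2].round(4).tolist(),plane(n,[r[0]],.1))
            e=np.diff(np.r_[P,P[:1]],axis=0); print(np.hypot(e[:,0],e[:,1]),np.degrees(np.arctan2(e[:,1],e[:,0])))
o1,d1=ray("top",cen(blob(cv2.imread("pics/top0.png").max(2)<50,(230,214)))); o2,d2=ray("side",cen(blob(cv2.imread("pics/side0.png").max(2)<50,(245,216))))
s=np.linalg.lstsq(np.c_[d1[0],-d2[0]],o2-o1,rcond=None)[0]; print("tri",o1+s[0]*d1[0],o2+s[1]*d2[0])
E
```

```text
top [155 176 182] [89 95 97] [34 36 38]
disc [229.20675105 213.67932489] 39.5 [[0.52340573 0.1131585  0.1       ]]
unit ((250.71310424804688, 197.12582397460938), (110.46954345703125, 92.56964111328125), 10.007980346679688) [[0.4811, 0.2086], [0.6926, 0.1675], [0.6408, -0.0856], [0.4306, -0.041]] [[0.56046888 0.06238397 0.1       ]]
[0.21541581 0.25840368 0.21492483 0.25464301] [ -10.98231513 -101.55922142  168.01632651   78.55011974]
lid ((232.12921142578125, 196.93455505371094), (53.17831039428711, 57.291229248046875), 10.007980346679688) [[0.5093, 0.1788], [0.64, 0.1532], [0.6152, 0.0316], [0.4849, 0.0583]] [[0.56203229 0.10550363 0.1       ]]
[0.13315757 0.12407628 0.13300824 0.1229553 ] [ -11.07598436 -101.53451033  168.4416095    78.53309337]
side [165 185 191] [ 99 107 112] [31 32 29]
disc [244.22139303 215.91791045] 67.0 [[0.52571522 0.11254862 0.1       ]]
tri [0.52340296 0.11306522 0.10156638] [0.52490456 0.11390192 0.10161887]
```

```bash
cat >> h.py <<'E'
from scipy.spatial.transform import Rotation as R
O=np.array([.5627,.1052,0]); YAW=-11.4
U=R.from_euler("z",YAW,degrees=True)
def w(u): return O+U.apply(np.asarray(u)/1000)      # unit mm -> world m
def tu(p): return U.inv().apply(np.asarray(p)-O)*1000
def rel(u,tilt=0,yaw=0):
    """row from the measured pose to unit point u (mm); tilt deg leans the gripper back to the robot; yaw about unit z"""
    s=telemetry.get_obs(); A=R.from_euler("xyz",s["orientation"],degrees=True)
    B=U*R.from_euler("z",yaw,degrees=True)*R.from_euler("y",tilt,degrees=True)*R.from_euler("x",180,degrees=True)
    return np.r_[A.inv().apply(w(u)-s["tool_pos"]),(A.inv()*B).as_rotvec()].round(4).tolist()
def st():
    s=telemetry.get_obs(); print("t",s["clock"],"unit",tu(s["tool_pos"]).round(1),"F",s["force"].round(1),"rpy",s["orientation"].round(1))
E
python3 - <<'E'
from h import *
st(); print(rel([-40,0,150]))
g=cv2.imread("pics/top0.png")
for n,p,z in(("spool",(288,195),.14),("jar",(203,257),.06),("cup",(261,264),.07),("spray",(291,135),.14)): print(n,tu(plane("top",[p],z)[0]).round())
E
```

```text
t 0.1 unit [-464.9  457.   225.7] F [-0.2 -0.2  0.6] rpy [179.9  -0.  -17. ]
[0.4675, 0.4131, 0.0764, 0.0015, -0.0001, -0.0979]
spool [  23. -123.  140.]
jar [-154.   46.   60.]
cup [-145.  -94.   70.]
spray [ 157. -107.  140.]
```

>>> carry_out(rows=[[0.06,0.053,0,0,0,-0.012],[0.12,0.106,0,0,0,-0.025],[0.17,0.15,0,0,0,-0.04],[0.21,0.186,0,0,0,-0.05],[0.25,0.221,0,0,0,-0.06],[0.29,0.256,0,0,0,-0.07],[0.33,0.292,0,0,0,-0.08],[0.37,0.327,0,0,0,-0.098]], grip=-1)

```text
clock: 1.1
tool_pos: [0.4561, 0.2225, 0.2266]
orientation: [-180.0, 0.0, -11.4]
force: [0.4, 0.6, -0.7]
opening: 0.0134
gripper_force: 0.0
```

```bash
python3 -c "
from h import *
st(); print(rel([-40,0,130]))"
```

```text
t 1.1 unit [-127.6   93.9  226.6] F [ 0.4  0.6 -0.7] rpy [-180.     0.   -11.4]
[0.0876, 0.094, 0.0966, -0.0001, 0.0, 0.0006]
```

>>> carry_out(rows=[[0.03,0.03,0.03,0,0,0],[0.06,0.065,0.06,0,0,0],[0.0876,0.094,0.09,0,0,0],[0.0876,0.094,0.105,0,0,0],[0.0876,0.094,0.115,0,0,0],[0.0876,0.094,0.115,0,0,0]])

```text
clock: 1.85
tool_pos: [0.5225, 0.1157, 0.1113]
orientation: [180.0, 0.0, -11.3]
force: [0.3, 0.8, 0.2]
opening: 0.0004
gripper_force: 0.0
```

```bash
python3 -c "
from h import *
st(); print(rel([-40,0,100]))
i=viewer.snapshot('side'); cv2.imwrite('pics/s1.png',cv2.resize(i[120:300,130:370,::-1],None,fx=3,fy=3))"
```

```text
t 1.85 unit [-41.5   2.4 111.3] F [0.3 0.8 0.2] rpy [180.    0.  -11.3]
[0.0015, 0.0024, 0.0113, 0.0005, 0.0005, 0.0012]
```

View pics/s1.png

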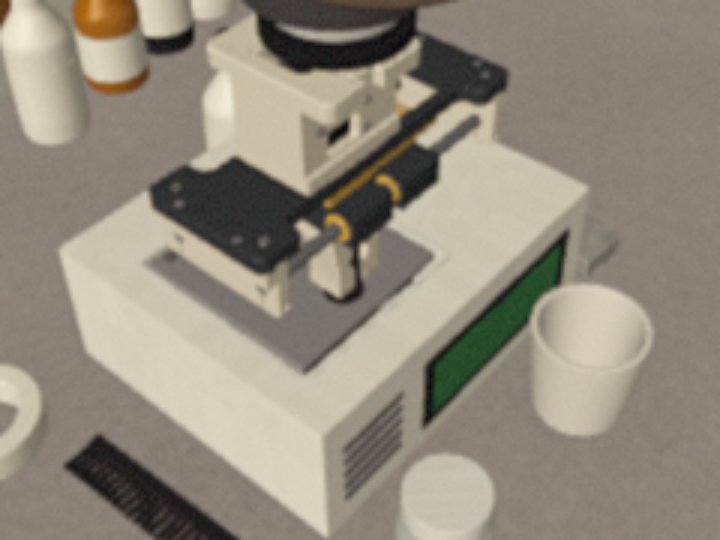

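The shut fingertips hang just above the dark disc at about (345,290), and the neighbours are clear. I'll press now.

>>> carry_out(rows=[[0.0015,0.0024,0.009,0,0,0],[0.0015,0.0024,0.012,0,0,0],[0.0015,0.0024,0.015,0,0,0],[0.0015,0.0024,0.018,0,0,0],[0.0015,0.0024,0.02,0,0,0],[0.0015,0.0024,0.0205,0,0,0]])

```text
clock: 2.65
tool_pos: [0.5241, 0.1127, 0.0911]
orientation: [-180.0, -0.0, -11.4]
force: [-1.0, 3.1, 3.3]
opening: 0.0004
gripper_force: 1.9
```

```bash
python3 -c "
from h import *
st()"
```

```text
t 2.65 unit [-39.3  -0.3  91.1] F [-1.   3.1  3.3] rpy [-180.    -0.   -11.4]
```

>>> carry_out(rows=[[0,0,0.001,0,0,0],[0,0,0.002,0,0,0],[0,0,0.0025,0,0,0],[0,0,0.0025,0,0,0]])

```text
clock: 3.15
tool_pos: [0.5243, 0.1127, 0.0901]
orientation: [-180.0, -0.1, -11.4]
force: [-7.4, 2.7, 16.7]
opening: 0.0005
gripper_force: 9.0
```

Force has risen to 17 N, so the cover is on its stop. I'll release it and clear its swing.

>>> carry_out(rows=[[0,0,-0.03,0,0,0],[-0.02,0,-0.07,0,0,0],[-0.05,0.02,-0.11,0,0,0],[-0.08,-0.03,-0.14,0,0,0],[-0.09,-0.08,-0.15,0,0,0],[-0.09,-0.14,-0.15,0,0,0],[-0.09,-0.2,-0.15,0,0,0],[-0.09,-0.22,-0.15,0,0,0]])

```text
clock: 4.15
tool_pos: [0.4793, 0.3482, 0.2372]
orientation: [179.9, 0.0, -11.3]
force: [0.5, -1.0, -0.6]
opening: 0.0005
gripper_force: 0.0
```

>>> carry_out(rows=[[0,0,0,0,0,0],[0,0,0,0,0,0],[0,0,0,0,0,0],[0,0,0,0,0,0],[0,0,0,0,0,0],[0,0,0,0,0,0],[0,0,0,0,0,0],[0,0,0,0,0,0]])

```text
clock: 5.15
tool_pos: [0.4791, 0.3459, 0.2385]
orientation: [180.0, 0.0, -11.4]
force: [-1.1, -0.2, 0.4]
opening: 0.0004
gripper_force: 0.0
```

```bash
python3 -c "
from h import *
st()
a=viewer.snapshot('side')[100:290,130:370];b=viewer.snapshot('top')[110:300,130:370]
cv2.imwrite('pics/b1.png',cv2.resize(np.vstack([a,b])[:,:,::-1],None,fx=1.55,fy=1.55)); cv2.imwrite('pics/b1top.png',b[:,:,::-1])"
```

```text
t 5.15 unit [-129.5  219.5  238.5] F [-1.1 -0.2  0.4] rpy [180.    0.  -11.4]
```

View pics/b1.png

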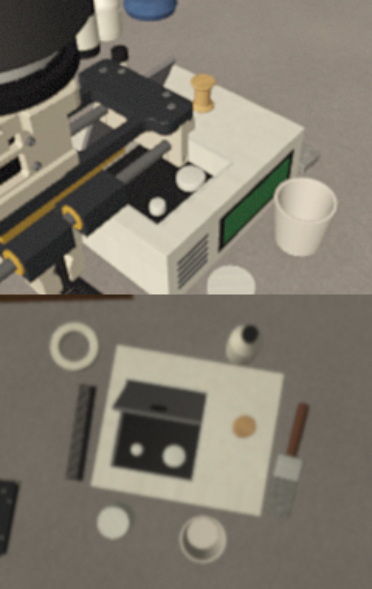

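The cover is open. The top view (lower half) shows the large key on the right (-y) side, at about full-image pixel (242,214), and the small key on the left at about (218,210). The spool hasn't moved.

```bash
python3 -c "
from h import *
g=cv2.imread('pics/b1top.png'); v=g.max(2)
q=np.zeros_like(v); q[85:125,75:128]=1
for p in((111,104),(88,100)):
    c=blob((v>95)&(q>0),p); print(cen(c)+[130,110],cv2.contourArea(c),tu(plane('top',cen(c)+[130,110],.08)[0]))
print(rel([-31,-29,150],-12))"
```

```text
[241.87171399 213.90010515] 158.5 [-35.6412555 -28.4617615  80.       ]
[217.5 209.5] 41.0 [-35.32487992  30.30285848  80.        ]
[0.0985, 0.2485, 0.0885, 0.0001, 0.2095, 0.0002]
```

>>> carry_out(rows=[[0.02,0.05,0,0,0.05,0],[0.04,0.1,0,0,0.1,0],[0.06,0.15,0,0,0.15,0],[0.08,0.2,0.02,0,0.2095,0],[0.0985,0.2485,0.04,0,0.2095,0],[0.0985,0.2485,0.07,0,0.2095,0],[0.0985,0.2485,0.0885,0,0.2095,0],[0.0985,0.2485,0.0885,0,0.2095,0]])

```text
clock: 6.25
tool_pos: [0.5258, 0.0821, 0.1489]
orientation: [179.9, -11.9, -11.4]
force: [-0.4, -0.6, 1.0]
opening: 0.0004
gripper_force: 0.0
```

```bash
python3 -c "
from h import *
st(); print(rel([-31,-29,90],-12),rel([-31,-29,76],-12))"
```

```text
t 6.25 unit [-31.6 -30.  148.9] F [-0.4 -0.6  1. ] rpy [179.9 -11.9 -11.4]
[-0.0116, -0.0011, 0.0578, 0.002, 0.0019, 0.0001] [-0.0145, -0.0011, 0.0715, 0.002, 0.0019, 0.0001]
```

>>> carry_out(rows=[[-0.0058,-0.001,0.029,0,0,0],[-0.0116,-0.001,0.0578,0,0,0],[-0.013,-0.001,0.063,0,0,0],[-0.0135,-0.001,0.067,0,0,0],[-0.0143,-0.001,0.07,0,0,0],[-0.0143,-0.001,0.07,0,0,0]])

```text
clock: 7.0
tool_pos: [0.5281, 0.084, 0.0798]
orientation: [-179.9, -12.1, -11.4]
force: [-1.8, -1.0, 5.3]
opening: 0.0004
gripper_force: 2.7
```

```bash
python3 -c "
from h import *
st()
a=viewer.snapshot('side')[110:260,140:350]
cv2.imwrite('pics/k1.png',cv2.resize(a[:,:,::-1],None,fx=3,fy=3))"
```

```text
t 7.0 unit [-29.7 -27.6  79.8] F [-1.8 -1.   5.3] rpy [-179.9  -12.1  -11.4]
```

View pics/k1.png

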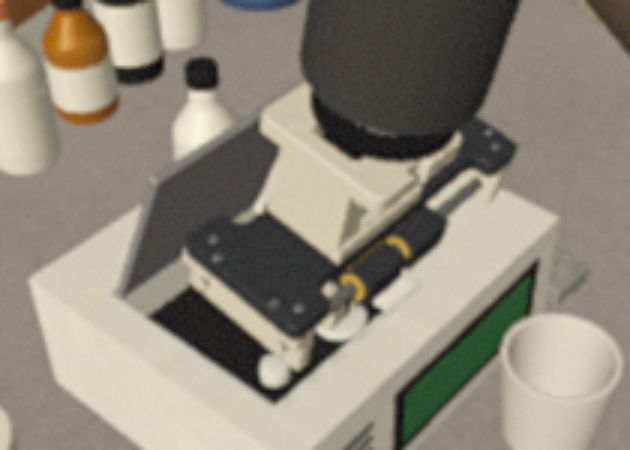

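The side view shows the fingertips on the large key at about (345,320), the cover standing open, and the small key clear at (275,372). I'll press further, to the key's stop.

>>> carry_out(rows=[[-0.0003,0,0.0015,0,0,0],[-0.0006,0,0.003,0,0,0],[-0.0008,0,0.004,0,0,0],[-0.0008,0,0.004,0,0,0]])

```text
clock: 7.55
tool_pos: [0.5286, 0.084, 0.0786]
orientation: [-179.9, -12.3, -11.4]
force: [-21.6, -2.1, 41.1]
opening: 0.0002
gripper_force: 20.3
```

```bash
python3 -c "
from h import *
st(); s=telemetry.get_obs(); print(s['moment'],s['force'])
print(proj('side',[w([-35,-29,80]),w([-39,-28,76]),w([-67,-62,100]),w([-67,62,100])]))
a=viewer.snapshot('side')[185:250,200:300]
cv2.imwrite('pics/k2.png',cv2.resize(a[:,:,::-1],None,fx=8,fy=8,interpolation=cv2.INTER_CUBIC))"
```

```text
t 7.55 unit [-29.2 -27.6  78.6] F [-21.6  -2.1  41.1] rpy [-179.9  -12.3  -11.4]
[-0.91814886  5.56441514 -0.35602116] [-21.56015164  -2.12869459  41.08310886]
[[253.72383063 214.185658  ]
 [255.05193298 217.02576933]
 [279.11780581 204.49526185]
 [232.50052286 245.6245625 ]]
```

View pics/k2.png

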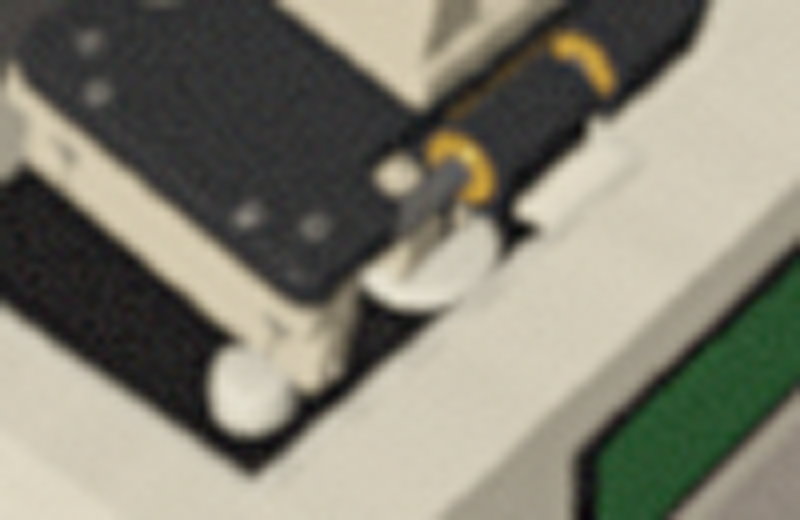

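>>> carry_out(rows=[[0.0006,0,-0.003,0,0,0],[0.001,0,-0.005,0,0,0],[0.001,0,-0.005,0,0,0]])

```text
clock: 7.98
tool_pos: [0.528, 0.084, 0.0807]
orientation: [-179.9, -12.1, -11.4]
force: [-0.5, -1.7, 3.5]
opening: 0.0007
gripper_force: 2.2
```

```bash
python3 -c "
from h import *
st(); s=telemetry.get_obs(); print(s['moment'],s['force'])"
```

```text
t 7.975 unit [-29.9 -27.6  80.7] F [-0.5 -1.7  3.5] rpy [-179.9  -12.1  -11.4]
[-0.44009989  0.72929793 -0.12851128] [-0.48589801 -1.66206879  3.47574253]
```

>>> carry_out(rows=[[0.0016,0,-0.008,0,0,0],[0.0016,0,-0.008,0,0,0],[0.0016,0,-0.008,0,0,0]])

```text
clock: 8.35
tool_pos: [0.5271, 0.0837, 0.0876]
orientation: [180.0, -12.0, -11.4]
force: [-0.1, 0.2, 0.5]
opening: 0.0003
gripper_force: 0.0
```

```bash
python3 -c "
from h import *
st(); s=telemetry.get_obs(); print(s['moment'],s['force'])"
```

```text
t 8.35 unit [-30.6 -28.1  87.6] F [-0.1  0.2  0.5] rpy [180.  -12.  -11.4]
[ 0.12498291  0.69637353 -0.02203024] [-0.10120125  0.2408514   0.4573212 ]
```

Force stayed soft until about 80 mm, then rose hard at the fingertips only. To be certain of full travel I'll press once more with the tool nearly upright, where the depth reads directly.

```bash
python3 -c "
from h import *
print(rel([-42,-29,90],-3),rel([-42,-29,74.5],-3))"
```

```text
[-0.0106, 0.0009, -0.0047, 0.0001, -0.1568, 0.0] [-0.0138, 0.0009, 0.0104, 0.0001, -0.1568, 0.0]
```

>>> carry_out(rows=[[-0.005,0.001,-0.005,0,-0.08,0],[-0.0106,0.001,-0.005,0,-0.157,0],[-0.012,0.001,0.0,0,-0.157,0],[-0.013,0.001,0.0055,0,-0.157,0],[-0.0136,0.001,0.0085,0,-0.157,0],[-0.0138,0.001,0.0104,0,-0.157,0],[-0.0138,0.001,0.0104,0,-0.157,0]])

```text
clock: 9.22
tool_pos: [0.5165, 0.0851, 0.0778]
orientation: [-180.0, -3.2, -11.3]
force: [-11.2, 0.1, 34.0]
opening: 0.0008
gripper_force: 17.3
```

The hard stop comes at about 77.5 mm in both poses, while a fully pressed key would be at 74 mm. The pair of fingertips probably spans the key and rests on its base. I'll lift and look at the tips with a small opening, since one finger may fit.

>>> carry_out(rows=[[0,0,-0.01,0,0,0],[0,0,-0.04,0,0,0],[0,0,-0.07,0,0,0],[0,0,-0.07,0,0,0],[0,0,-0.07,0,0,0]], grip=-0.65)

```text
clock: 9.85
tool_pos: [0.5113, 0.0853, 0.1438]
orientation: [179.9, -3.0, -11.4]
force: [-0.0, -1.0, -0.4]
opening: 0.0151
gripper_force: 0.0
```

```bash
python3 -c "
from h import *
st(); s=telemetry.get_obs(); print(s['opening'])
c=tu(s['tool_pos'])
for dy in(-31,-21,-10,0,10,21,31): print(dy,((proj('side',[w(c+[0,dy,0])])[0]-[200,150])*8).round())
a=viewer.snapshot('side')[150:225,200:300]
cv2.imwrite('pics/k3.png',cv2.resize(a[:,:,::-1],None,fx=8,fy=8,interpolation=cv2.INTER_CUBIC))"
```

```text
t 9.85 unit [-46.5 -29.7 143.8] F [-0.  -1.  -0.4] rpy [179.9  -3.  -11.4]
0.015149163063333486
-31 [563. 253.]
-21 [534. 275.]
-10 [502. 301.]
0 [473. 325.]
10 [443. 349.]
21 [409. 377.]
31 [377. 402.]
```

View pics/k3.png

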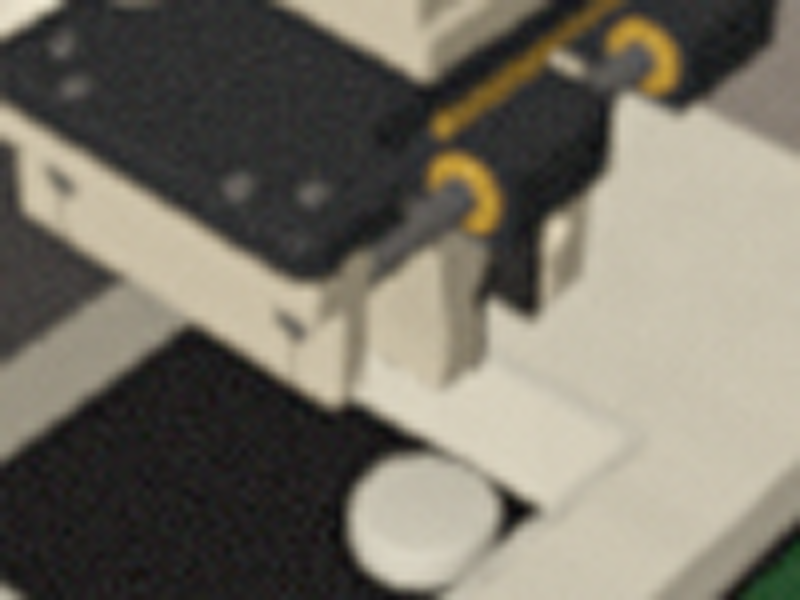

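```bash
python3 -c "
from h import *
c=tu(telemetry.get_obs()['tool_pos'])
o,d=ray('side',[[200+335/8,150+408/8],[200+297/8,150+390/8],[200+443/8,150+385/8],[200+487/8,150+355/8]]); o=tu(o); d=U.inv().apply(d)*1000
for k in(0,1):
  for y in(66,72,45): print(k,y,(o+d[k]*(y-o[1])/d[k][1]-c).round())
for k in(2,3): print('tip',(o+d[k]*(c[2]-o[2])/d[k][2]-c).round(1))"
```

```text
0 66 [-48.  96.  75.]
0 72 [-53. 102.  82.]
0 45 [-29.  75.  48.]
1 66 [-39.  96.  74.]
1 72 [-45. 102.  81.]
1 45 [-19.  75.  46.]
tip [-6.9 18.2  0. ]
tip [-8.1  5.2  0. ]
```

```bash
python3 -c "
from h import *
a=np.linspace(0,2*np.pi,73)
for z in(80,77,74,70): 
  p=proj('side',[w([-35+17*np.cos(t),-29+17*np.sin(t),z]) for t in a]); print(z,p.min(0).round(1),p.max(0).round(1))
k2=cv2.imread('pics/k2.png').mean(2); k3=cv2.imread('pics/k3.png').mean(2)
for x in(252,255,258,260):
  print(x,'press',[int(k2[int((r-185)*8+4),(x-200)*8+4]) for r in range(212,228)])
  print(x,'free ',[int(k3[int((r-150)*8+4),(x-200)*8+4]) for r in range(212,225)])
"
```

```text
80 [244.4 207.7] [263. 221.]
77 [244.5 208.8] [263.  222.1]
74 [244.5 210. ] [263.  223.3]
70 [244.5 211.5] [262.9 224.8]
252 press [85, 97, 113, 117, 119, 139, 172, 196, 205, 214, 208, 147, 51, 46, 107, 161]
252 free  [184, 187, 186, 189, 191, 194, 198, 207, 207, 202, 188, 128, 49]
255 press [78, 83, 103, 158, 188, 197, 198, 199, 203, 209, 192, 135, 151, 191, 196, 192]
255 free  [185, 185, 186, 189, 187, 192, 197, 201, 194, 186, 168, 120, 143]
258 press [150, 173, 192, 195, 195, 193, 198, 197, 196, 187, 186, 189, 194, 199, 200, 199]
258 free  [184, 185, 186, 187, 189, 190, 182, 169, 161, 162, 173, 181, 185]
260 press [137, 178, 189, 191, 193, 192, 186, 180, 183, 185, 184, 190, 198, 198, 200, 198]
260 free  [184, 185, 188, 182, 173, 156, 145, 151, 166, 174, 174, 184, 189]
```

In the pressed picture the key's bright top edge sits about 2 px (about 5 mm) lower than when free, so it moved but possibly not fully. I'll press once more, fingers shut and centred on the key, and compare pixels.

```bash
python3 -c "
from h import *
print(rel([-34,-28.5,95],-6),rel([-34,-28.5,74],-6))"
```

```text
[0.01, -0.0013, 0.0491, 0.0013, 0.0535, 0.0002] [0.0089, -0.0014, 0.0701, 0.0013, 0.0535, 0.0002]
```

>>> carry_out(rows=[[0.01,-0.001,0.0,0,0.0535,0],[0.01,-0.001,0.02,0,0.0535,0],[0.01,-0.001,0.049,0,0.0535,0],[0.0095,-0.0013,0.058,0,0.0535,0],[0.0093,-0.0013,0.063,0,0.0535,0],[0.0091,-0.0013,0.066,0,0.0535,0],[0.009,-0.0013,0.067,0,0.0535,0],[0.009,-0.0013,0.067,0,0.0535,0]], grip=-1)

```text
clock: 10.9
tool_pos: [0.5249, 0.0843, 0.079]
orientation: [-180.0, -6.1, -11.4]
force: [-3.5, -2.2, 5.4]
opening: 0.0009
gripper_force: 2.7
```

```bash
python3 -c "
from h import *
st(); print(telemetry.get_obs()['moment'])"
```

```text
t 10.9 unit [-33. -28.  79.] F [-3.5 -2.2  5.4] rpy [-180.    -6.1  -11.4]
[-0.82140735  1.50801626 -0.05739983]
```

>>> carry_out(rows=[[0,0,0.001,0,0,0],[0,0,0.002,0,0,0],[0,0,0.002,0,0,0]])

```text
clock: 11.28
tool_pos: [0.525, 0.0843, 0.0784]
orientation: [-180.0, -6.1, -11.4]
force: [-12.3, -1.3, 21.7]
opening: 0.0003
gripper_force: 11.1
```

```bash
python3 -c "
from h import *
st(); print(telemetry.get_obs()['moment'])"
```

```text
t 11.275 unit [-32.8 -28.   78.4] F [-12.3  -1.3  21.7] rpy [-180.    -6.1  -11.4]
[-0.78142386  4.12702551 -0.13898821]
```

Hard stop again at about 78 mm, with 5 N just before it. I'll measure the travel directly by backing off in small steps and watching where the force vanishes.

>>> carry_out(rows=[[0.0002,0,-0.002,0,0,0],[0.0004,0,-0.0035,0,0,0],[0.0004,0,-0.0035,0,0,0]])

```text
clock: 11.65
tool_pos: [0.5254, 0.0846, 0.0803]
orientation: [-180.0, -6.1, -11.4]
force: [-2.3, -2.0, 4.3]
opening: 0.0005
gripper_force: 2.0
```

>>> carry_out(rows=[[0.0002,0,-0.0015,0,0,0],[0.0002,0,-0.0015,0,0,0]])

```text
clock: 11.9
tool_pos: [0.5254, 0.0846, 0.0814]
orientation: [-180.0, -6.1, -11.4]
force: [-1.1, -1.6, 3.2]
opening: 0.0007
gripper_force: 1.7
```

>>> carry_out(rows=[[0.0002,0,-0.0015,0,0,0],[0.0002,0,-0.0015,0,0,0]])

```text
clock: 12.15
tool_pos: [0.5253, 0.0846, 0.0828]
orientation: [-180.0, -6.1, -11.4]
force: [-1.1, -1.3, 2.0]
opening: 0.0002
gripper_force: 1.3
```

>>> carry_out(rows=[[0.0002,0,-0.0015,0,0,0],[0.0002,0,-0.0015,0,0,0]])

```text
clock: 12.4
tool_pos: [0.5253, 0.0845, 0.0843]
orientation: [-180.0, -6.1, -11.4]
force: [-0.6, -0.3, 1.0]
opening: 0.0005
gripper_force: 0.9
```

>>> carry_out(rows=[[0.0002,0,-0.0015,0,0,0],[0.0002,0,-0.0015,0,0,0]])

```text
clock: 12.65
tool_pos: [0.5254, 0.0846, 0.0858]
orientation: [-180.0, -6.1, -11.4]
force: [0.0, -0.4, 0.2]
opening: 0.0005
gripper_force: 0.0
```

The force fades from 5 N to zero between 79 and 85 mm: a clean 6 mm of travel. So the key was fully down, and the constant offset comes from the tips. Next I'll go over and behind the open cover.

```bash
python3 -c "
from h import *
for u in([-55,-15,150],[-55,0,245],[80,0,245]): print(rel(u,0))"
```

```text
[-0.0156, -0.0126, -0.0662, -0.0003, -0.1062, 0.0002]
[-0.0055, -0.0276, -0.1606, -0.0003, -0.1062, 0.0002]
[0.1287, -0.0276, -0.1463, -0.0003, -0.1062, 0.0002]
```

>>> carry_out(rows=[[0,0,-0.02,0,0,0],[-0.0156,-0.0126,-0.066,0,-0.106,0],[-0.01,-0.02,-0.115,0,-0.106,0],[-0.0055,-0.0276,-0.161,0,-0.106,0],[-0.0055,-0.0276,-0.161,0,-0.106,0],[0.04,-0.0276,-0.156,0,-0.106,0],[0.085,-0.0276,-0.151,0,-0.106,0],[0.1287,-0.0276,-0.1463,0,-0.106,0]])

```text
clock: 13.65
tool_pos: [0.6419, 0.0889, 0.2437]
orientation: [180.0, 0.1, -11.4]
force: [0.3, 0.4, 0.7]
opening: -0.0002
gripper_force: 0.0
```

```bash
python3 -c "
from h import *
st()
a=viewer.snapshot('side')[60:260,100:360]
cv2.imwrite('pics/l1.png',cv2.resize(a[:,:,::-1],None,fx=3,fy=3))
th=np.arange(1.15,-.11,-.1)
print(rel([70,0,200],0))
for t in th:
  p=[64-104*np.cos(t)+3*np.sin(t)+9.5*max(np.sin(t),0),0,97+104*np.sin(t)+3*np.cos(t)]; print(round(t,2),np.round(p,1))"
```

```text
t 13.65 unit [ 80.9  -0.3 243.7] F [0.3 0.4 0.7] rpy [ 1.80e+02  1.00e-01 -1.14e+01]
[-0.015, -0.0006, 0.0423, 0.0021, 0.0007, -0.0003]
1.15 [ 32.9   0.  193.2]
1.05 [ 23.1   0.  188.7]
0.95 [ 13.7   0.  183.3]
0.85 [  4.8   0.  177.1]
0.75 [ -3.6   0.  170.1]
0.65 [-11.2   0.  162.3]
0.55 [-18.1   0.  153.9]
0.45 [-24.2   0.  144.9]
0.35 [-29.4   0.  135.5]
0.25 [-33.7   0.  125.6]
0.15 [-37.    0.  115.5]
0.05 [-39.2   0.  105.2]
-0.05 [-40.    0.   94.8]
```

View pics/l1.png

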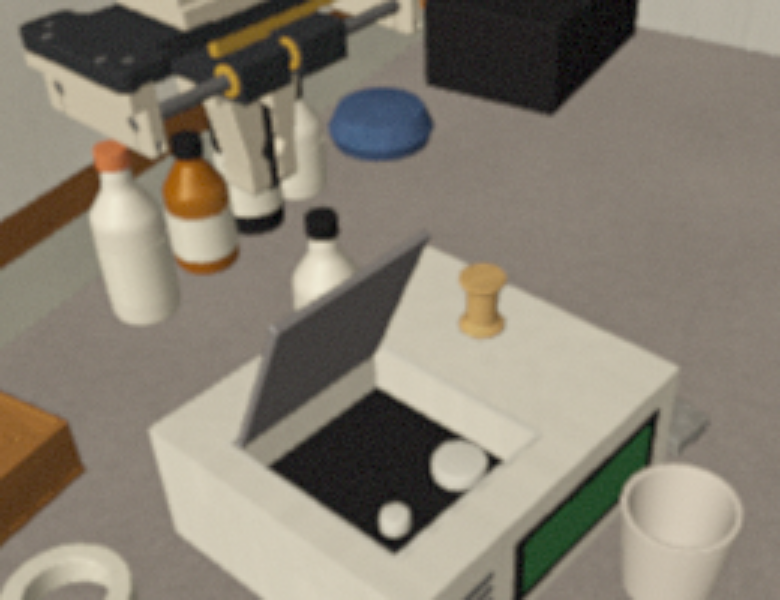

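The view shows the cover still open, both keys free, and the fingers behind and above the cover's top edge (edge running (275,325)–(425,235)). Now I'll sweep it down along its arc.

>>> carry_out(rows=[[-0.006,0,0.022,0,0,0],[-0.006,0,0.045,0,0,0],[-0.03,0,0.047,0,0,0],[-0.048,0,0.048,0,0,0],[-0.058,0,0.052,0,0,0],[-0.067,0,0.058,0,0,0],[-0.076,0,0.064,0,0,0],[-0.0845,0,0.071,0,0,0]])

```text
clock: 14.7
tool_pos: [0.5581, 0.1061, 0.1735]
orientation: [-180.0, -0.0, -11.4]
force: [4.2, -0.5, 0.9]
opening: 0.0006
gripper_force: 1.7
```

```bash
python3 -c "
from h import *
st()"
```

```text
t 14.7 unit [ -4.7  -0.  173.5] F [ 4.2 -0.5  0.9] rpy [-180.    -0.   -11.4]
```

>>> carry_out(rows=[[-0.007,0,0.008,0,0,0],[-0.014,0,0.016,0,0,0],[-0.02,0,0.025,0,0,0],[-0.0255,0,0.0345,0,0,0],[-0.03,0,0.0445,0,0,0],[-0.033,0,0.0545,0,0,0],[-0.035,0,0.065,0,0,0],[-0.036,0,0.07,0,0,0]])

```text
clock: 15.7
tool_pos: [0.5223, 0.1129, 0.103]
orientation: [180.0, 0.1, -11.4]
force: [2.1, -0.8, 3.2]
opening: 0.0006
gripper_force: 1.6
```

```bash
python3 -c "
from h import *
st()"
```

```text
t 15.7 unit [-41.2  -0.4 103. ] F [ 2.1 -0.8  3.2] rpy [ 1.80e+02  1.00e-01 -1.14e+01]
```

Level. I'll press to the stop (about z 90).

>>> carry_out(rows=[[0.001,0,0.004,0,0,0],[0.001,0,0.008,0,0,0],[0.001,0,0.011,0,0,0],[0.001,0,0.013,0,0,0],[0.001,0,0.0145,0,0,0],[0.001,0,0.015,0,0,0],[0.001,0,0.015,0,0,0]])

```text
clock: 16.58
tool_pos: [0.5233, 0.1125, 0.09]
orientation: [180.0, 0.0, -11.4]
force: [-9.5, 0.8, 17.0]
opening: 0.0007
gripper_force: 8.9
```

At the stop, with the same reading as the first press. I'll lift off slowly and retreat.

>>> carry_out(rows=[[0,0,-0.004,0,0,0],[0,0,-0.01,0,0,0],[0,0,-0.03,0,0,0],[0,0,-0.07,0,0,0],[-0.02,-0.03,-0.12,0,0,0],[-0.05,-0.09,-0.14,0,0,0],[-0.07,-0.15,-0.14,0,0,0],[-0.09,-0.21,-0.14,0,0,0]])

```text
clock: 17.58
tool_pos: [0.4782, 0.3301, 0.23]
orientation: [-179.9, -0.1, -11.4]
force: [1.7, 0.6, 0.4]
opening: 0.0005
gripper_force: 0.0
```

>>> carry_out(rows=[[0,-0.06,0,0,0,0],[0,-0.12,0,0,0,0],[0,-0.15,0,0,0,0],[0,-0.15,0,0,0,0],[0,-0.15,0,0,0,0],[0,-0.15,0,0,0,0],[0,-0.15,0,0,0,0],[0,-0.15,0,0,0,0]])

```text
clock: 18.58
tool_pos: [0.5079, 0.4746, 0.2294]
orientation: [-180.0, -0.0, -11.4]
force: [0.0, -0.0, -0.2]
opening: 0.0005
gripper_force: 0.0
```

```bash
python3 -c "
from h import *
st()
a=viewer.snapshot('side')[80:320,80:380];b=viewer.snapshot('top')[110:300,130:430]
cv2.imwrite('pics/e1.png',cv2.resize(np.vstack([a,b])[:,:,::-1],None,fx=1.35,fy=1.35))"
```

```text
t 18.575 unit [-126.7  351.3  229.4] F [ 0.  -0.  -0.2] rpy [-180.    -0.   -11.4]
```

View pics/e1.png

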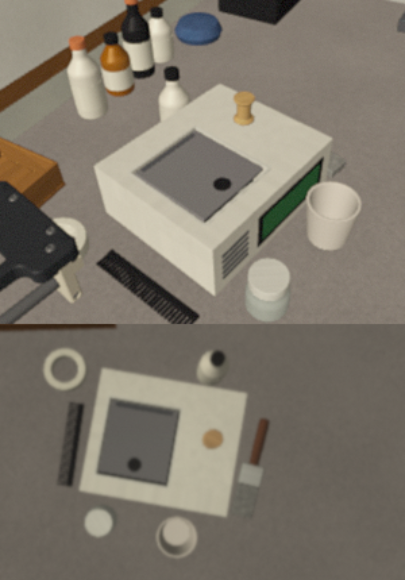

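Both views show the cover shut and flush (disc at (222,184) in the side view and (134,464) in the top view), all bystanders in place, and the arm clear.

```bash
python3 -c "
from plant import workorder; print(workorder.close_job())"
```

```text
the job is handed in; nothing more can be done
None
```

The job is handed in: the cover was popped open, the large key pressed through its full 6 mm travel, and the cover pushed to its stop and left shut at 18.6 s; the pictures show nothing else moved, but no verdict came back.

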